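Lock the filter cartridge into its bayonet socket

ROBOT

A 7-joint arm with a two-finger parallel gripper is mounted at the origin on a cart in front of the work surface, level with it; the furniture and walls round the work are solid. World frame = base frame: x ahead of the robot, y to its left, z up, the work surface at z = 0. Lengths are in m, angles in rad, forces in N, time in s.
With the tool pointing down it reaches from about 0.35 to 0.9 m from the base axis. Payload 8.1 kg.
Tool frame: the origin (TCP) lies at the very end of the fingers, on their centre line; the grasp point (between the pads) lies 19 mm behind it; x points along the fingers, y is the direction in which the jaws open and shut, and the axes are right-handed (so a half turn about x gives the same grasp; the last joint's range is limited). The gripper opens to 92 mm and grips with 3 to 60 N. Pads are 19 mm wide; open, the fingers measure 130 mm over their backs; the gripper's body (75 mm by 190 mm) begins 47 mm behind the grasp point.
Start: joints at [-1.239, 0.434, 0.025, 1.573, -0.012, 1.134, -0.075], TCP at [0.263, 0.567, 0.227] pointing down, gripper open.
Joint ranges: [-2.62, 2.62], [-0.44, 2.09], [-1.27, 1.32], [0.08, 2.57], [-1.32, 4.46], [0.12, 2], [-2.74, 2.74]. Speed limits (rad/s): [2.22, 2.22, 3.01, 3.01, 3.14, 3.14, 3.14].

INTERFACE

Orientations are given as [roll, pitch, yaw] about the fixed x, y, z axes, in that order (R = Rz(yaw) Ry(pitch) Rx(roll)).
In Python, from station import r, cams gives the robot as it stands. The module is installed in compiled form; this text tells all that it offers.
- The arm moves only by the tool carry_out, never from a script. Its argument "commands" is a list of rows, each an object of numbers: "tx", "ty", "tz": the shift along the tool's x, y, z each as a share of 0.3 m, from -1 to 1; "wx", "wy", "wz": the turn, a rotation vector about the tool's x, y, z each as a share of 360 degrees, from -1 to 1. In form: [{"tx": .., "ty": .., "tz": .., "wx": .., "wy": .., "wz": ..}, ...]. A call has 1 to 5 rows; each row is the pose to reach, as a shift and turn from the pose measured when the call began, along the tool's axes at that moment, turning the shorter way round; what a row does not reach only later rows make up. A row lasts 1/10 s, in which the tool goes at most 50 mm and 8.59 degrees, less where a joint would pass 70% of its speed; a pose out of reach is approached as far as the arm can. A call with a number of a shift or a turn outside -1 to 1 is refused whole. A call with a gripper value outside its range is refused whole. "grip" is the opening, from 0 (shut) to 1 (fully open), set as the call begins (left out, the last holds). The fingers move at their own pace and stop on an object; "newtons" is the grip in N (left out, the last holds). Time passes only in rows, so rows that repeat a pose let the fingers close. It gives the time, the measured TCP pose, the force and the opening at its end, in the units of the state.
- r.state(): the state, without advancing time (a new reading comes with each control period).
- cams.grab_frame(name): name is "scene" or "top"; returns (picture, depth): 400x640x3 uint8, blue, green, red; 400x640 float32, m along the optical axis (not along the pixel's ray), 0 where there is no reading.
- cams.camera_params(name): a dict with "vertical_fov" (degrees; the focal length in pixels is half the picture's height over the tangent of half this angle, whatever the lens; pixels are square), "cx", "cy" (the principal point, pixels), "k1" (the pictures are not rectified: a ray, as slopes to the right and down, at radius r is drawn at 1 + k1 r^2 times it, then the intrinsics apply), "position" and "rotation" of the camera in the world. Camera axes: x right, y down, z forward; pixel columns grow to the right and rows downward; lengths in m; the calibration is good to about 2 mm. A picture is of the moment at which its call begins. camera_params takes no time and is no camera call.
- r.sign_off(): hands the job in, once; it reports no verdict.
The state is a dict: "time_s": time; "q": joint angles; "qvel": joint speeds; "joint_efforts": joint torques, N m; "position": TCP position; "tool_rot": TCP orientation; "contact_force": force on the tool from outside, world axes, zero at the start; "wrist_torque": the same for the moment, N m; "gripper_width": finger opening in m.
Only numpy, scipy, OpenCV 4.12 (cv2) and the standard library are available. Lean on these libraries where they do the work, as an engineer would, in place of code of your own. Each camera call takes 0.05 s, during which the arm holds its last target.

TASK

Fit the filter cartridge that has two side lugs into the bench filter's bayonet socket: set its lugs into the two entry slots, push it down against the spring, turn it clockwise (seen from above) a little under a quarter turn to the stop, and let it rise so that it is locked in place. Let go of it, and do not disturb the plain cartridge, the beaker or the flask.

Things in the scene. Friction and masses are not known exactly. Their poses are not given: they have to be found in the camera images.
- lug_cartridge: Cartridge to fit, loose, upright: white round body 48 mm wide, 76 mm tall, grey bands, foot tapering to 38 mm over the lowest 12 mm; on top a grey wing grip 46 mm long (x), 16 mm wide (y), 30 mm tall: 106 mm in all. Two side lugs at +x and -x, in line with the wing. Half a turn about z makes no difference. Origin: centre of underside, z up. About 0.18 kg. Its place may be swapped with the plain one.
- cartridge_grip (a point): Centre of the cartridge's wing grip, on the axis 91 mm above its foot; pinch the wing across its 16 mm width (along y).
- cartridge_lug (a point): Top outer edge of the cartridge's +x lug, 34 mm from the axis, 52 mm above the foot; each lug is 10 mm wide and 8 mm tall. The other is opposite.
- filter_socket: Bayonet socket bolted to the worktop: grey upright cylinder 100 mm wide on a 108 mm flange, open at the top, aluminium ring on top at 88 mm, two steel hose barbs at +y and -y (75 mm out, 30 mm up). Origin: centre of underside, z up. Foot of the cartridge above this origin: 40 mm standing unlocked on the spring with lugs in the slots; below 26 mm the lugs can turn; 20 mm fully down; 30 mm locked.
- socket_mouth (a point): Centre of the socket's mouth, on its axis at the top of the ring, 88 mm above its underside: a 52 mm round hole with two lug slots out to radius 38 mm. The ring is 10 mm thick (underside at 78 mm).
- socket_slot (a point): Middle of one lug entry slot, 32 mm from the axis at the top of the ring, 80 degrees counter-clockwise (from above) of the socket's +x; the other is opposite. Each slot is 33 degrees wide. From here the lugs turn only clockwise, under the ring.
- socket_lock (a point): Black line on the ring marking the locked direction: the socket's +x, 41 mm from the axis (a second line is opposite). Locked, the cartridge's x lies along the socket's x, either way round. Under the ring are pockets 4 mm deep that take the lugs up from 8 degrees short of the line to 3 degrees past it; a solid stop is at 4 degrees past.
- spring_plate (a joint): The sprung steel disc in the socket on which the cartridge's foot stands: m pressed down, 0 free (disc 40 mm above the worktop) to 0.020 at the bottom; the spring pushes up with 5 N at the top and 13 N at the bottom. 0.010 when the cartridge is locked.
- plain_cartridge: Bystander: another loose white cartridge of the same diameter with the same wing grip but no lugs, and taller (130 mm in all); it does not belong in this socket. Origin: centre of the underside.
- beaker: Bystander: loose glass beaker, 71x75x92 mm, right of the socket. Origin: centre of the underside.
- flask: Bystander: loose conical flask, 83 mm wide, 130 mm tall, beyond the work. Origin: centre of the underside.
Not all that is in view belongs to the job. Leave any green look-alike of the lug_cartridge alone.

How it is judged:
At the end, for the whole second after the job is handed in: The lugged cartridge is locked in the socket: its foot 27.5 to 33 mm above the socket's underside (lugs up in the pockets), axes within 4 mm, upright within 0.07 rad, its lugs within 0.17 rad of the locked direction, at rest (z of lug_cartridge in the frame of filter_socket between 0.0275 and 0.033 m and horizontal distance between lug_cartridge and filter_socket below 0.004 m and angle between the x axis of lug_cartridge and the x axis of filter_socket, either way round below 0.17 rad and angle between lug_cartridge's own z axis and vertical below 0.07 rad and linear speed of lug_cartridge below 0.02 m/s); the robot touches nothing.
It fails at once if the plain cartridge is shifted more than 30 mm or tipped (distance of plain_cartridge from where it was at the start of the episode above 0.03 m or angle between plain_cartridge's own z axis and vertical above 0.35 rad).
It fails at once if the beaker is shifted more than 30 mm or tipped (distance of beaker from where it was at the start of the episode above 0.03 m or angle between beaker's own z axis and vertical above 0.35 rad).
It fails at once if the flask is shifted more than 30 mm or tipped (distance of flask from where it was at the start of the episode above 0.03 m or angle between flask's own z axis and vertical above 0.35 rad).
It also fails if it takes over 45 s, if anything falls off the work surface, if the arm or the gripper's body presses on something with over 40 N, if the wrist force passes 120 N, or if a joint passes its speed limit or range.

## Working session

There is one attempt and no reset: what is moved stays moved. The work goes in short steps, Python scripts to look and compute and a tool call to move; the robot and the scene stay as the last step left them, time stands still between calls to the robot, and variables do not carry over. Pictures are saved under pics/ and viewed, and the job is handed in when it is done.

Besides the shell and the picture viewer there is one more tool, called after "Call:" by a JSON object that holds its "name" and its "arguments". carry_out: Moves the arm, as the interface text tells. Its arguments: {"type":"object","properties":{"commands":{"type":"array"},"grip":{"type":"number"},"newtons":{"type":"number"}},"required":["commands"]}

```bash
mkdir -p pics; cat > h.py <<'E'
import numpy as np, cv2
from station import r, cams
def K(n):
    p=cams.camera_params(n); f=200/np.tan(np.radians(p['vertical_fov'])/2)
    return f,p['cx'],p['cy'],p['k1'],np.array(p['position']),np.array(p['rotation'])
def ray(n,u,v):
    f,cx,cy,k1,P,R=K(n); d=np.array([(u-cx)/f,(v-cy)/f]); s=d.copy()
    for _ in range(30): s=d/(1+k1*(s@s))
    return P,R@np.array([s[0],s[1],1.])
def onz(n,u,v,z):
    P,d=ray(n,u,v); return P+d*(z-P[2])/d[2]
def atd(n,u,v,dep):
    P,d=ray(n,u,v); return P+d*dep
def proj(n,X):
    f,cx,cy,k1,P,R=K(n); c=R.T@(np.array(X)-P); s=c[:2]/c[2]; s=s*(1+k1*(s@s)); return s*f+[cx,cy]
E
python3 - <<'E'
from h import *
for n in ("scene","top"):
    p,d=cams.grab_frame(n); cv2.imwrite(f"pics/{n}0.png",p); np.save(f"{n}0.npy",d); print(cams.camera_params(n))
print(r.state())
E
```

```text
{'vertical_fov': 42.25538223913971, 'cx': 316.6081306932376, 'cy': 196.09477149291274, 'k1': -0.012994714138182834, 'position': array([-0.78716617,  0.36888265,  1.23984429]), 'rotation': array([-2.27779816,  0.01385365, -1.73336214])}
{'vertical_fov': 57.45591924777133, 'cx': 321.1712645264922, 'cy': 193.65089298278426, 'k1': -0.07781937881503576, 'position': array([0.47013558, 0.14628764, 1.19386876]), 'rotation': array([-3.08954925e+00,  2.26000629e-03, -1.54176686e+00])}
{'time_s': 0.1, 'q': array([-1.23859748,  0.43512904,  0.02497574,  1.57399762, -0.01158197,
        1.13397849, -0.07511204]), 'qvel': array([ 0.00079926, -0.00345931, -0.00099409, -0.00251495,  0.00139333,
        0.00069364,  0.00132917]), 'joint_efforts': array([ 2.95426202e-03, -6.69134617e+01,  9.87583436e-01, -3.15141964e+01,
       -6.06222823e-02,  3.74938350e-02,  2.79754749e-05]), 'position': array([0.26313344, 0.56641714, 0.22604183]), 'tool_rot': array([-1.46690772,  1.56942845, -1.90178224]), 'contact_force': array([ 0.48081852,  0.26129468, -0.58829242]), 'wrist_torque': array([ 0.04867511,  0.02742195, -0.04024172]), 'gripper_width': 0.09165425596284328}
```

```bash
sed -i "s/np.array(p\['rotation'\])/Rm(p['rotation'])/; 2a from scipy.spatial.transform import Rotation as Ro\ndef Rm(a): return Ro.from_euler('xyz',a).as_matrix()" h.py; python3 - <<'E'
from h import *
print(Rm(r.state()['tool_rot']).round(3))
print(Rm(cams.camera_params('top')['rotation']).round(3))
d=np.load('top0.npy');print(atd('top',320,200,d[200,320]))
E
```

```text
[[-0.     0.421  0.907]
 [-0.001  0.907 -0.421]
 [-1.    -0.001  0.   ]]
[[ 0.029 -0.998  0.052]
 [-1.    -0.029  0.004]
 [-0.002 -0.052 -0.999]]
[ 5.11314733e-01  1.54019751e-01 -2.41561132e-04]
```

View pics/scene0.png

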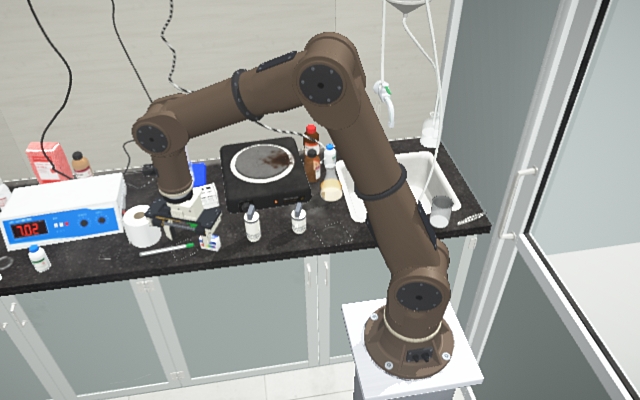

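View pics/top0.png

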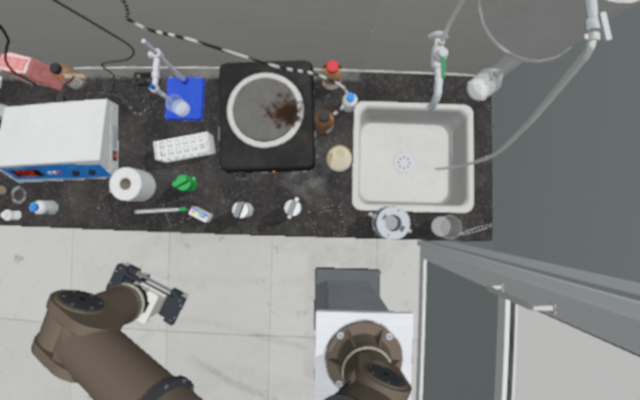

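```bash
python3 - <<'E'
from h import *
p=cv2.imread('pics/top0.png'); 
a=cv2.resize(p[185:245,215:315],None,fx=8,fy=8,interpolation=cv2.INTER_CUBIC); cv2.imwrite('pics/c1.png',a)
a=cv2.resize(p[195:250,350:480],None,fx=6,fy=6,interpolation=cv2.INTER_CUBIC); cv2.imwrite('pics/c2.png',a)
p=cv2.imread('pics/scene0.png'); 
a=cv2.resize(p[195:250,190:320],None,fx=6,fy=6,interpolation=cv2.INTER_CUBIC); cv2.imwrite('pics/c3.png',a)
for u,v,z in((242,210,.1),(292,208,.1),(391,222,.088),(446,228,.09),(340,157,.1)): print(u,v,onz('top',u,v,z).round(3),proj('scene',onz('top',u,v,z)))
E
```

```text
242 210 [0.471 0.387 0.1  ] [253.3964179  215.87620417]
292 208 [0.481 0.237 0.1  ] [298.74939238 208.29035329]
391 222 [ 0.448 -0.064  0.088] [389.42540843 206.96222186]
446 228 [ 0.434 -0.232  0.09 ] [439.3673114  203.28319684]
340 157 [0.639 0.097 0.1  ] [331.59595572 174.50729215]
```

View pics/c1.png

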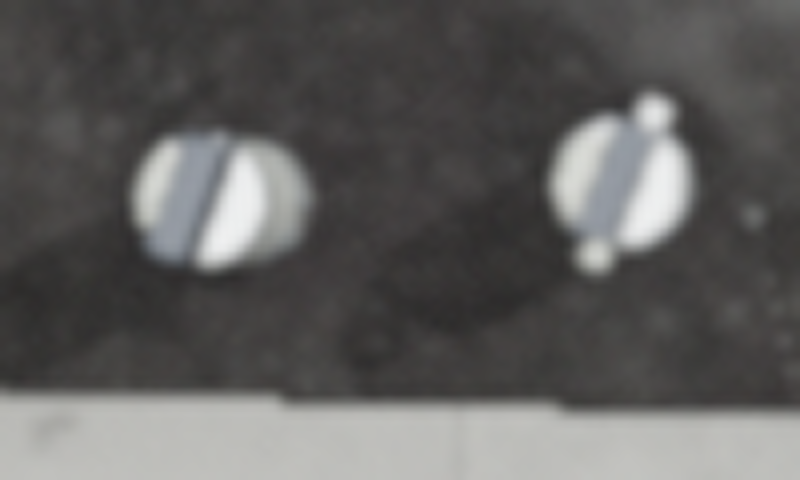

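View pics/c2.png

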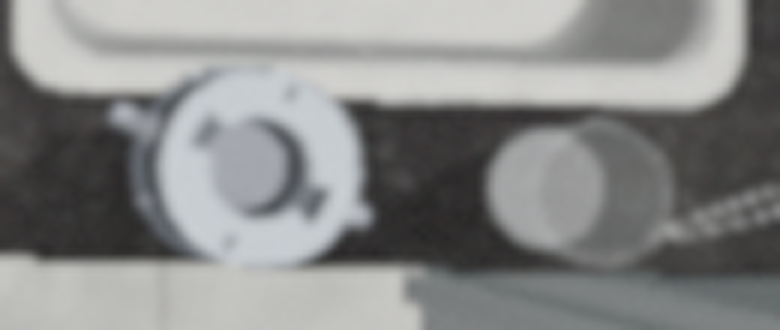

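View pics/c3.png

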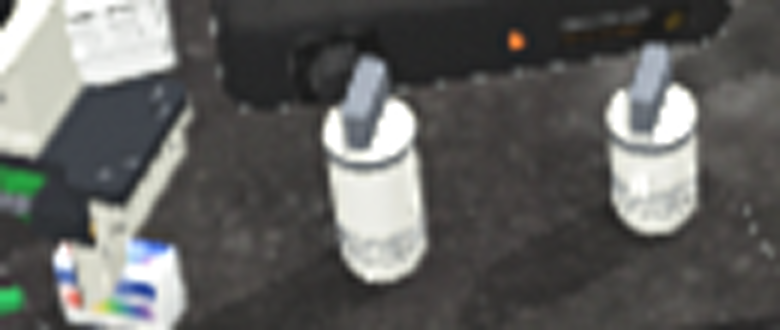

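```bash
python3 - <<'E'
from h import *
p=cv2.imread('pics/top0.png').astype(int)
b,g,rr=p[...,0],p[...,1],p[...,2]
print(p[200:218,286:300].mean(2).round().astype(int))
print((b-rr)[200:218,286:300])
print("socket"); print(p[206:240,374:412].mean(2).round().astype(int))
E
```

```text
[[ 73 101 139 170 184 175 152 137 157 192 209 200 157  95]
 [114 156 188 207 207 188 163 151 157 172 182 177 145  94]
 [158 192 209 213 202 177 158 155 155 158 171 184 175 134]
 [186 208 213 205 186 164 156 155 154 158 182 207 207 178]
 [202 214 212 198 172 156 156 155 153 166 199 224 226 206]
 [208 215 210 193 166 154 155 154 156 180 214 232 233 217]
 [211 214 206 187 162 155 155 152 158 192 224 236 235 220]
 [214 211 196 174 159 156 154 151 165 202 228 237 234 221]
 [213 205 184 162 156 155 152 154 180 214 232 237 234 219]
 [208 198 173 157 156 154 152 164 198 225 236 238 234 217]
 [201 191 168 155 155 154 155 179 214 232 237 237 231 210]
 [184 178 163 155 155 151 157 192 224 236 238 235 223 193]
 [156 159 156 154 154 149 165 202 229 237 235 228 207 164]
 [118 136 147 152 151 152 177 213 232 233 223 205 171 123]
 [ 82 110 141 158 157 156 182 211 221 216 195 161 120  83]
 [ 72 117 162 183 176 157 158 176 181 169 140 104  79  65]
 [ 83 138 184 201 190 151 117 113 111 101  81  68  66  65]
 [ 83 134 179 196 183 135  84  68  66  66  63  63  63  64]]
[[-1  0  1  2  3  4  8 10  7  3  2  2
[... 272 characters left out ...]
1  1]
 [-3 -3 -1  4 12 14 14 12  7  3  2  1  2  1]
 [-3 -2  1  8 13 14 14 11  5  2  2  2  2  1]
 [-3 -2  4 11 14 14 13  8  3  1  1  1  1  2]
 [-3 -1  7 13 14 14 11  5  3  2  2  2  1  2]
 [-1  3  9 13 15 13 10  3  1  1  1  1  1  2]
 [ 2  7 11 14 14 12  7  3  1  1  2  1  1  2]
 [ 4 10 12 13 13 10  5  2  1  2  2  2  2  2]
 [ 4  7  7  7  8  7  3  2  2  1  2  3  3  0]
 [-1  0 -1 -1  1  2  2  2  1  1  2  0  0 -1]
 [-2 -3 -3 -2 -2 -1  0 -2  0  1  0 -2 -3 -3]
 [-3 -3 -3 -2 -3 -2 -1 -2 -2 -2 -2 -2 -3 -4]]
socket
[[203 203 203 ... 199 199 198]
 [205 205 205 ... 205 204 204]
 [205 205 204 ... 205 205 206]
 ...
 [ 64  64  61 ...  47  47  46]
 [124 122 117 ...  75  75  76]
 [175 171 164 ... 135 137 138]]
```

```bash
cat > meas.py <<'E'
from h import *
def mom(w,x0,y0):
    m=cv2.moments(w.astype(np.float32)); c=np.array([m['m10'],m['m01']])/m['m00']
    th=.5*np.arctan2(2*m['mu11'],m['mu20']-m['mu02']); return c+[x0,y0],th
def wing(p,x0,y0,x1,y1,z,n='top'):
    q=p[y0:y1,x0:x1].astype(float); w=np.clip((q[...,0]-q[...,2])-5,0,5); w[q.mean(2)<100]=0
    l,lab,st,ce=cv2.connectedComponentsWithStats((w>0).astype(np.uint8)); k=1+np.argmax(st[1:,4]); w[lab!=k]=0
    c,th=mom(w,x0,y0); a=onz(n,*c,z); e=onz(n,*(c+5*np.array([np.cos(th),np.sin(th)])),z)-a
    return a,np.degrees(np.arctan2(e[1],e[0])),c,st[k]
if __name__=='__main__':
    p=cv2.imread('pics/top0.png')
    print(wing(p,280,195,305,222,.106))
    g=p.mean(2)
    def lug(x0,y0,x1,y1):
        q=np.clip(g[y0:y1,x0:x1]-170,0,None); c,_=mom(q,x0,y0); return onz('top',*c,.050),c
    A=lug(293,195,300,200); B=lug(286,215,292,221)
    print(A,B,(A[0]+B[0])/2,np.linalg.norm(A[0]-B[0]),np.degrees(np.arctan2(*(A[0]-B[0])[[1,0]])))
    # whole body top disc
    m=(g>110).astype(np.uint8)[192:224,278:306]
    m=cv2.morphologyEx(m,cv2.MORPH_OPEN,cv2.getStructuringElement(2,(9,9)))
    c=max(cv2.findContours(m,0,1)[0],key=cv2.contourArea); (cx,cy),rad=cv2.minEnclosingCircle(c)
    print('disc',onz('top',cx+278,cy+192,.074),rad,cx+278,cy+192)
    # socket
    for nm,x0,y0,x1,y1 in (('l1',395,207,402,214),('l2',385,232,391,238),('s1',380,212,389,221),('s2',398,224,407,233)):
        print(nm); print(g[y0:y1,x0:x1].round().astype(int))
E
python3 meas.py
```

```text
(array([0.48371383, 0.23784115, 0.106     ]), np.float64(-20.412954751582532), array([291.43987342, 207.19620253]), array([ 7,  5, 10, 15, 75], dtype=int32))
(array([0.51194682, 0.22851396, 0.05      ]), array([296.1944056 , 198.55524475])) (array([0.45598597, 0.24888514, 0.05      ]), array([289.12658228, 216.21012659])) [0.48396639 0.23869955 0.05      ] 0.05955335824628354 -20.0028050986517
disc [0.48251187 0.23690105 0.074     ] 9.445609092712402 292.60439586639404 207.75274753570557
l1
[[198 202 203 200 201 202 204]
 [203 204 202 197 196 199 200]
 [204 203 196 185 188 195 198]
 [204 201 187 176 185 198 200]
 [204 200 189 183 192 201 203]
 [204 202 199 196 200 203 204]
 [200 202 203 203 204 204 204]]
l2
[[205 205 204 204 203 200]
 [205 204 200 198 200 203]
 [204 201 190 184 191 201]
 [204 197 183 177 191 202]
 [196 196 186 187 198 204]
 [175 189 192 197 202 204]]
s1
[[163 190 202 203 202 202 204 205 204]
 [185 200 203 201 193 192 199 203 205]
 [197 204 202 192 175 172 186 197 201]
 [203 203 194 176 153 147 166 183 189]
 [204 199 183 158 136 135 151 168 174]
 [203 193 172 144 134 143 158 166 168]
 [202 189 165 145 144 155 165 169 169]
 [202 193 179 168 164 167 169 169 169]
 [205 201 196 192 183 176 171 168 169]]
s2
[[ 92  87 115 156 185 200 204 204 204]
 [ 88  91 118 148 172 186 194 200 204]
 [ 88 102 118 132 142 151 170 192 203]
 [ 96 113 122 123 115 121 155 190 203]
 [115 126 123 115 106 125 166 194 204]
 [146 147 131 112 109 146 182 199 204]
 [180 176 151 121 131 168 193 202 202]
 [198 194 176 154 164 188 200 202 196]
 [204 202 194 185 189 200 203 198 181]]
```

```bash
cat > sock.py <<'E'
from meas import *
def sock(p):
    g=p.mean(2); D={}
    for nm,x0,y0,x1,y1 in (('l1',396,207,402,213),('l2',386,232,391,237)):
        w=np.clip(198-g[y0:y1,x0:x1],0,None); c,_=mom(w,x0,y0); D[nm]=onz('top',*c,.088); print(nm,c,D[nm].round(4))
    C=(D['l1']+D['l2'])/2; e=D['l1']-D['l2']; print('C',C.round(4),'sep',np.linalg.norm(e),'yaw',np.degrees(np.arctan2(e[1],e[0])))
    # ring inner hole edge: radial profile
    pts=[];po=[]
    import scipy.ndimage as nd
    for a in np.radians(np.arange(0,360,5)):
        rr=np.arange(.018,.034,.0004)
        uv=np.array([proj('top',C+[q*np.cos(a),q*np.sin(a),0]) for q in rr])
        v=nd.map_coordinates(g,[uv[:,1],uv[:,0]],order=1); i=np.argmax(np.diff(v)); pts.append((np.degrees(a),rr[i],np.diff(v)[i]))
        rr=np.arange(.044,.056,.0004)
        uv=np.array([proj('top',C+[q*np.cos(a),q*np.sin(a),0]) for q in rr])
        v=nd.map_coordinates(g,[uv[:,1],uv[:,0]],order=1); i=np.argmin(np.diff(v)); po.append((np.degrees(a),rr[i],np.diff(v)[i]))
    for nm,P in(('in',np.array(pts)),('out',np.array(po))):
        P=P[np.abs(P[:,2])>1.2]; A=np.c_[np.cos(np.radians(P[:,0])),np.sin(np.radians(P[:,0])),np.ones(len(P))]
        for _ in range(5):
            s=np.linalg.lstsq(A,P[:,1],rcond=None)[0]; re=np.abs(A@s-P[:,1]); k=re<.0025
            if k.sum()>10: A,P=A[k],P[k]
        print(nm,'offset',s[:2].round(4),'R',s[2].round(4),len(P))
    return C
if __name__=='__main__':
    sock(cv2.imread('pics/top0.png'))
    d=np.load('top0.npy'); print(atd('top',400,225,d[225,400]),atd('top',384,225,d[225,384]),atd('top',295,210,d[210,295]),atd('top',291,207,d[207,291]),atd('top',320,200,d[200,320]))
E
python3 sock.py
```

```text
l1 [398.14634146 210.        ] [ 0.4847 -0.0847  0.088 ]
l2 [387.72318339 234.95847751] [ 0.4083 -0.0545  0.088 ]
C [ 0.4465 -0.0696  0.088 ] sep 0.08211492628650553 yaw -21.554062872723808Traceback (most recent call last):
  File "sock.py", line 25, in <module>
    sock(cv2.imread('pics/top0.png'))
    ~~~~^^^^^^^^^^^^^^^^^^^^^^^^^^^^^
  File "sock.py", line 12, in sock
    uv=np.array([proj('top',C+[q*np.cos(a),q*np.sin(a),0]) for q in rr])
                 ~~~~^^^^^^^^^^^^^^^^^^^^^^^^^^^^^^^^^^^^^
  File "h.py", line 17, in proj
    f,cx,cy,k1,P,R=K(n); c=R.T@(np.array(X)-P); s=c[:2]/c[2]; s=s*(1+k1*(s@s)); return s*f+[cx,cy]
                   ~^^^
  File "h.py", line 6, in K
    p=cams.camera_params(n); f=200/np.tan(np.radians(p['vertical_fov'])/2)
ValueError: time passes only in moves, steps and waits
```

```bash
sed -i 's/^def K/from functools import lru_cache\n@lru_cache\ndef K/' h.py; python3 sock.py
```

```text
l1 [398.14634146 210.        ] [ 0.4847 -0.0847  0.088 ]
l2 [387.72318339 234.95847751] [ 0.4083 -0.0545  0.088 ]
C [ 0.4465 -0.0696  0.088 ] sep 0.08211492628650553 yaw -21.554062872723808
in offset [0.0004 0.0021] R 0.0244 59
out offset [ 0.0003 -0.0001] R 0.0516 52
[ 0.43888708 -0.09519038  0.06973585] [ 0.43825342 -0.04164066  0.09317685] [0.47581803 0.22900591 0.07825087] [0.48426182 0.23918697 0.10583852] [ 5.11314733e-01  1.54019751e-01 -2.41561132e-04]
```

```bash
cat > go.py <<'E'
import sys
from h import *
def go(x,y,z,th):
    s=r.state(); R0=Rm(s['tool_rot']); t=np.radians(th); c,sn=np.cos(t),np.sin(t)
    R1=np.array([[0,c,sn],[0,sn,-c],[-1,0,0]])
    d=R0.T@(np.array([x,y,z])-s['position'])/.3; w=Ro.from_matrix(R0.T@R1).as_rotvec()/(2*np.pi)
    print('t',s['time_s'],'pos',s['position'].round(4),'yaw',np.degrees(np.arctan2(R0[1,1],R0[0,1])).round(2),'F',s['contact_force'].round(1),'w',round(s['gripper_width'],4),'q7',s['q'][6].round(2))
    print('d',d.round(4),'w',w.round(4),'mm',np.linalg.norm(d)*300,'deg',np.linalg.norm(w)*360)
go(*map(float,sys.argv[1:]))
E
python3 go.py .4837 .2383 .17 69.8; python3 go.py .4837 .2383 .08 69.8
```

```text
t 0.1 pos [0.2631 0.5664 0.226 ] yaw 65.08 F [ 0.5  0.3 -0.6] w 0.0917 q7 -0.08
d [ 0.1879 -0.6819  1.1275] w [-0.0131  0.      0.0002] mm 399.3133543104976 deg 4.717125584749428
t 0.1 pos [0.2631 0.5664 0.226 ] yaw 65.08 F [ 0.5  0.3 -0.6] w 0.0917 q7 -0.08
d [ 0.4879 -0.6815  1.1275] w [-0.0131  0.      0.0002] mm 421.4720448505069 deg 4.717125584749428
```

Call:
{"name": "carry_out", "arguments": {"commands": [{"tx": 0,"ty": -0.4,"tz": 0.7,"wx": -0.0131},{"tx": 0,"ty": -0.4,"tz": 0.7,"wx": -0.0131},{"tx": 0,"ty": -0.4,"tz": 0.7,"wx": -0.0131},{"tx": 0,"ty": -0.4,"tz": 0.7,"wx": -0.0131},{"tx": 0,"ty": -0.4,"tz": 0.7,"wx": -0.0131}], "grip": 1, "newtons": 30}}

```text
invalid input at $.commands[0]: expected keys tx, ty, tz, wx, wy, wz
```

```bash
python3 go.py .4837 .2383 .15 69.8
```

```text
t 0.1 pos [0.2631 0.5664 0.226 ] yaw 65.08 F [ 0.5  0.3 -0.6] w 0.0917 q7 -0.08
d [ 0.2546 -0.6818  1.1275] w [-0.0131  0.      0.0002] mm 402.60753617937524 deg 4.717125584749428
```

Call:
{"name": "carry_out", "arguments": {"commands": [{"tx": 0,"ty": -0.4,"tz": 0.7,"wx": -0.0131,"wy": 0,"wz": 0},{"tx": 0,"ty": -0.4,"tz": 0.7,"wx": -0.0131,"wy": 0,"wz": 0},{"tx": 0,"ty": -0.4,"tz": 0.7,"wx": -0.0131,"wy": 0,"wz": 0},{"tx": 0,"ty": -0.4,"tz": 0.7,"wx": -0.0131,"wy": 0,"wz": 0},{"tx": 0,"ty": -0.4,"tz": 0.7,"wx": -0.0131,"wy": 0,"wz": 0}], "grip": 1, "newtons": 30}}

```text
time_s: 0.6
position: [0.4044, 0.3662, 0.226]
tool_rot: [-1.404, 1.569, -1.758]
contact_force: [0.7, -0.1, -0.1]
gripper_width: 0.0919
```

```bash
python3 go.py .4837 .2383 .15 69.8
```

```text
t 0.6 pos [0.4044 0.3662 0.226 ] yaw 69.71 F [ 0.7 -0.1 -0.1] w 0.0919 q7 0.41
d [ 0.2543 -0.3078  0.3958] w [-0.0002  0.0001  0.0003] mm 168.6598767251364 deg 0.15457119882375625
```

Call:
{"name": "carry_out", "arguments": {"commands": [{"tx": 0,"ty": -0.3078,"tz": 0.3958,"wx": 0,"wy": 0,"wz": 0},{"tx": 0,"ty": -0.3078,"tz": 0.3958,"wx": 0,"wy": 0,"wz": 0},{"tx": 0,"ty": -0.3078,"tz": 0.3958,"wx": 0,"wy": 0,"wz": 0},{"tx": 0.25,"ty": -0.3078,"tz": 0.3958,"wx": 0,"wy": 0,"wz": 0},{"tx": 0.25,"ty": -0.3078,"tz": 0.3958,"wx": 0,"wy": 0,"wz": 0}]}}

```text
time_s: 1.1
position: [0.4837, 0.2355, 0.149]
tool_rot: [-1.65, 1.567, -2.008]
contact_force: [-0.8, 0.1, -0.1]
gripper_width: 0.092
```

```bash
python3 go.py .4837 .2383 .08 69.8
```

```text
t 1.1 pos [0.4837 0.2355 0.149 ] yaw 69.48 F [-0.8  0.1 -0.1] w 0.092 q7 0.72
d [ 0.2298  0.0096 -0.0033] w [-0.0009 -0.0001  0.0006] mm 69.01368770894946 deg 0.3938629486460914
```

Call:
{"name": "carry_out", "arguments": {"commands": [{"tx": 0,"ty": 0.0096,"tz": -0.0033,"wx": -0.0009,"wy": 0,"wz": 0.0006},{"tx": 0.11,"ty": 0.0096,"tz": -0.0033,"wx": -0.0009,"wy": 0,"wz": 0.0006},{"tx": 0.2298,"ty": 0.0096,"tz": -0.0033,"wx": -0.0009,"wy": 0,"wz": 0.0006},{"tx": 0.2298,"ty": 0.0096,"tz": -0.0033,"wx": -0.0009,"wy": 0,"wz": 0.0006},{"tx": 0.2298,"ty": 0.0096,"tz": -0.0033,"wx": -0.0009,"wy": 0,"wz": 0.0006}]}}

```text
time_s: 1.6
position: [0.4839, 0.2388, 0.0811]
tool_rot: [-2.533, 1.57, -2.885]
contact_force: [0.8, -0.6, 0.4]
gripper_width: 0.0919
```

```bash
python3 go.py .4837 .2383 .08 69.8; python3 - <<'E'
from h import *
p,d=cams.grab_frame('scene'); cv2.imwrite('pics/s1.png',cv2.resize(p[170:250,240:360],None,fx=6,fy=6,interpolation=cv2.INTER_CUBIC))
E
```

```text
t 1.6 pos [0.4839 0.2388 0.0811] yaw 69.83 F [ 0.8 -0.6  0.4] w 0.0919 q7 0.73
d [ 0.0036 -0.0017 -0.0001] w [ 0.0001 -0.0001  0.0001] mm 1.1985818341366563 deg 0.04992001480830254
```

View pics/s1.png

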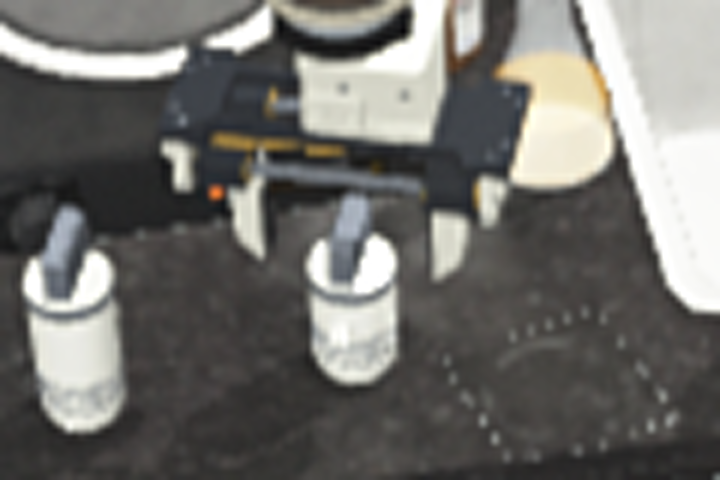

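The crop shows the open fingers straddling the wing (crop 350,240), with the plain cartridge clear on the left. I'm closing the gripper.

Call:
{"name": "carry_out", "arguments": {"commands": [{"tx": 0.0025,"ty": -0.0017,"tz": 0,"wx": 0,"wy": 0,"wz": 0},{"tx": 0.0025,"ty": -0.0017,"tz": 0,"wx": 0,"wy": 0,"wz": 0},{"tx": 0.0025,"ty": -0.0017,"tz": 0,"wx": 0,"wy": 0,"wz": 0},{"tx": 0.0025,"ty": -0.0017,"tz": 0,"wx": 0,"wy": 0,"wz": 0},{"tx": 0.0025,"ty": -0.0017,"tz": 0,"wx": 0,"wy": 0,"wz": 0}], "grip": 0, "newtons": 40}}

```text
time_s: 2.15
position: [0.4845, 0.2387, 0.0813]
tool_rot: [1.028, 1.569, 0.676]
contact_force: [0.3, 0.7, -0.3]
gripper_width: 0.0565
```

Call:
{"name": "carry_out", "arguments": {"commands": [{"tx": 0,"ty": 0,"tz": 0,"wx": 0,"wy": 0,"wz": 0},{"tx": 0,"ty": 0,"tz": 0,"wx": 0,"wy": 0,"wz": 0},{"tx": 0,"ty": 0,"tz": 0,"wx": 0,"wy": 0,"wz": 0}]}}

```text
time_s: 2.45
position: [0.4844, 0.2386, 0.0813]
tool_rot: [1.031, 1.569, 0.679]
contact_force: [-0.7, -0.0, -0.8]
gripper_width: 0.0323
```

```bash
python3 go.py .4837 .2383 .25 69.8
```

```text
t 2.45 pos [0.4844 0.2386 0.0813] yaw 69.83 F [-0.7 -0.  -0.8] w 0.0323 q7 0.73
d [-0.5624 -0.0012 -0.0015] w [ 0.0001  0.0001 -0.0002] mm 168.73586369572052 deg 0.09486925616658348
```

Call:
{"name": "carry_out", "arguments": {"commands": [{"tx": 0,"ty": 0,"tz": 0,"wx": 0,"wy": 0,"wz": 0},{"tx": 0,"ty": 0,"tz": 0,"wx": 0,"wy": 0,"wz": 0},{"tx": 0,"ty": 0,"tz": 0,"wx": 0,"wy": 0,"wz": 0},{"tx": 0,"ty": 0,"tz": 0,"wx": 0,"wy": 0,"wz": 0},{"tx": 0,"ty": 0,"tz": 0,"wx": 0,"wy": 0,"wz": 0}]}}

```text
time_s: 2.95
position: [0.4844, 0.2386, 0.0812]
tool_rot: [1.042, 1.569, 0.69]
contact_force: [-0.4, 0.1, -2.0]
gripper_width: 0.0158
```

```bash
python3 go.py .4837 .2383 .25 69.8
```

```text
t 2.95 pos [0.4844 0.2386 0.0812] yaw 69.83 F [-0.4  0.1 -2. ] w 0.0158 q7 0.73
d [-0.5628 -0.0011 -0.0014] w [ 0.0001  0.0001 -0.0002] mm 168.83840998684855 deg 0.08819834964072486
```

Call:
{"name": "carry_out", "arguments": {"commands": [{"tx": -0.1,"ty": 0,"tz": 0,"wx": 0,"wy": 0,"wz": 0},{"tx": -0.22,"ty": 0,"tz": 0,"wx": 0,"wy": 0,"wz": 0},{"tx": -0.36,"ty": 0,"tz": 0,"wx": 0,"wy": 0,"wz": 0},{"tx": -0.48,"ty": 0,"tz": 0,"wx": 0,"wy": 0,"wz": 0},{"tx": -0.48,"ty": 0,"tz": 0,"wx": 0,"wy": 0,"wz": 0}]}}

```text
time_s: 3.45
position: [0.4866, 0.2397, 0.23]
tool_rot: [0.941, 1.561, 0.589]
contact_force: [0.5, 0.7, -2.7]
gripper_width: 0.016
```

```bash
python3 go.py .4465 -.0696 .226 -31.6
```

```text
t 3.45 pos [0.4866 0.2397 0.23  ] yaw 69.82 F [ 0.5  0.7 -2.7] w 0.016 q7 0.71
d [ 0.0067 -1.0138  0.2303] w [ 0.2817 -0.0004 -0.0017] mm 311.8881171060388 deg 101.41856734286148
```

Call:
{"name": "carry_out", "arguments": {"commands": [{"tx": 0,"ty": -0.95,"tz": 0.22,"wx": 0.28,"wy": 0,"wz": 0},{"tx": 0,"ty": -0.95,"tz": 0.22,"wx": 0.28,"wy": 0,"wz": 0},{"tx": 0,"ty": -0.95,"tz": 0.22,"wx": 0.28,"wy": 0,"wz": 0},{"tx": 0,"ty": -0.95,"tz": 0.22,"wx": 0.28,"wy": 0,"wz": 0},{"tx": 0,"ty": -0.95,"tz": 0.22,"wx": 0.28,"wy": 0,"wz": 0}]}}

```text
time_s: 3.95
position: [0.4537, -0.0117, 0.2269]
tool_rot: [2.289, 1.566, 1.182]
contact_force: [0.8, -0.6, -2.7]
gripper_width: 0.0155
```

```bash
python3 go.py .4465 -.0696 .226 -31.6
```

```text
t 3.95 pos [ 0.4537 -0.0117  0.2269] yaw 26.52 F [ 0.8 -0.6 -2.7] w 0.0155 q7 0.46
d [ 0.002  -0.1076  0.1622] w [ 0.1614 -0.0007 -0.0003] mm 58.3866038710432 deg 58.11830134845348
```

Call:
{"name": "carry_out", "arguments": {"commands": [{"tx": 0.002,"ty": -0.1076,"tz": 0.1622,"wx": 0.1614,"wy": -0.0007,"wz": 0},{"tx": 0.002,"ty": -0.1076,"tz": 0.1622,"wx": 0.1614,"wy": -0.0007,"wz": 0},{"tx": 0.002,"ty": -0.1076,"tz": 0.1622,"wx": 0.1614,"wy": -0.0007,"wz": 0},{"tx": 0.002,"ty": -0.1076,"tz": 0.1622,"wx": 0.1614,"wy": -0.0007,"wz": 0},{"tx": 0.002,"ty": -0.1076,"tz": 0.1622,"wx": 0.1614,"wy": -0.0007,"wz": 0}]}}

```text
time_s: 4.45
position: [0.4456, -0.0698, 0.225]
tool_rot: [2.776, 1.57, 0.917]
contact_force: [-1.2, -0.7, -1.6]
gripper_width: 0.0157
```

```bash
python3 go.py .4465 -.0696 .226 -31.6
```

```text
t 4.45 pos [ 0.4456 -0.0698  0.225 ] yaw -16.5 F [-1.2 -0.7 -1.6] w 0.0157 q7 -0.14
d [-0.0034  0.0026 -0.0014] w [ 0.0419 -0.0002 -0.    ] mm 1.3553979766186308 deg 15.095158777274278
```

Call:
{"name": "carry_out", "arguments": {"commands": [{"tx": -0.0034,"ty": 0.0026,"tz": -0.0014,"wx": 0.0419,"wy": 0,"wz": 0},{"tx": -0.0034,"ty": 0.0026,"tz": -0.0014,"wx": 0.0419,"wy": 0,"wz": 0},{"tx": -0.0034,"ty": 0.0026,"tz": -0.0014,"wx": 0.0419,"wy": 0,"wz": 0},{"tx": -0.0034,"ty": 0.0026,"tz": -0.0014,"wx": 0.0419,"wy": 0,"wz": 0}]}}

```text
time_s: 4.85
position: [0.446, -0.0695, 0.2254]
tool_rot: [-1.872, 1.57, 2.293]
contact_force: [1.1, -0.2, -1.9]
gripper_width: 0.0158
```

```bash
python3 go.py .4465 -.0696 .18 -31.6; python3 - <<'E'
from h import *
for n in('scene','top'):
  p,d=cams.grab_frame(n); cv2.imwrite(f'pics/{n}2.png',p)
  c=p[150:240,340:460] if n=='scene' else p[180:260,330:450]
  cv2.imwrite(f'pics/{n}2c.png',cv2.resize(c,None,fx=6,fy=6,interpolation=cv2.INTER_CUBIC))
E
```

```text
t 4.85 pos [ 0.446  -0.0695  0.2254] yaw -31.37 F [ 1.1 -0.2 -1.9] w 0.0158 q7 -0.39
d [ 0.1512  0.0018 -0.0006] w [ 0.0006 -0.      0.0001] mm 45.36506250419014 deg 0.23803304485813248
```

View pics/scene2c.png

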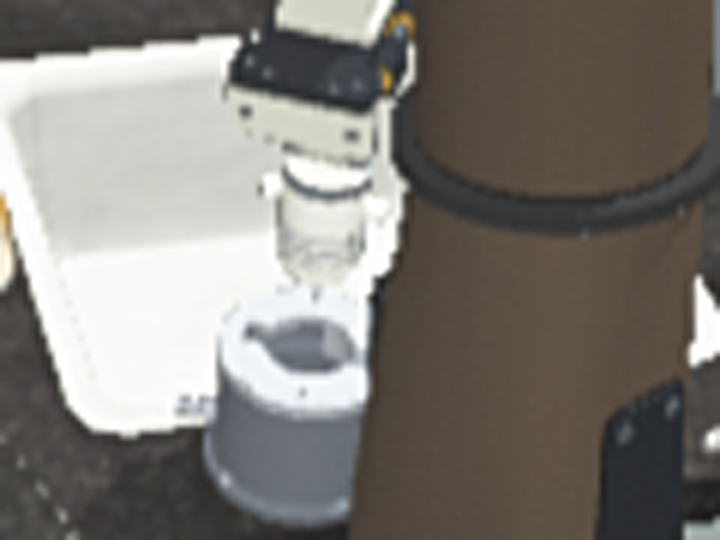

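View pics/top2c.png

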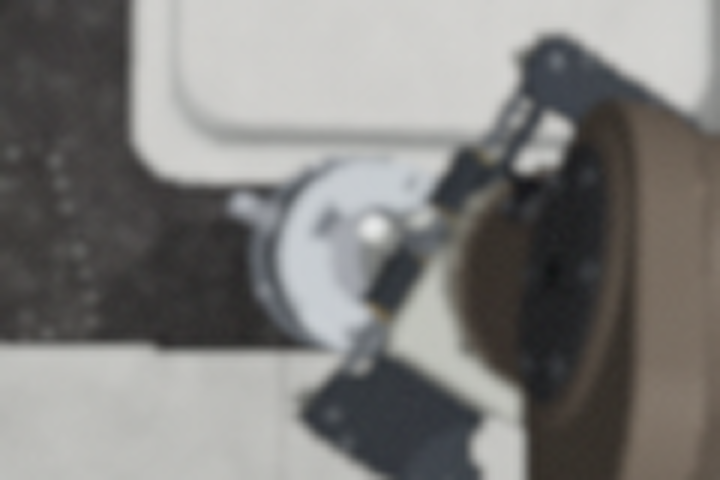

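```bash
python3 - <<'E'
from h import *
t=np.radians(58.6);C=np.array([.446,-.0695,.1942])
for s in(1,-1):
  X=C+s*.0298*np.array([np.cos(t),np.sin(t),0]); 
  for n,o in(('scene',(340,150)),('top',(330,180))): print(s,n,((proj(n,X)+.5-o)*6-.5).round())
g=cv2.imread('pics/top2.png').mean(2); print(g[213:224,388:398].round().astype(int))
print(onz('top',393.0-.08,218-.0,.194))
E
```

```text
1 scene [272. 184.]
1 top [370. 229.]
-1 scene [380. 209.]
-1 top [479. 300.]
[[204 203 202 198 196 196 197 200 201 199]
 [199 197 191 183 174 169 173 180 186 184]
 [188 183 178 179 174 159 145 148 154 155]
 [172 174 186 205 209 191 159 134 129 138]
 [168 177 204 224 228 213 181 142 123 130]
 [170 182 206 223 224 209 177 143 121 112]
 [169 173 186 202 204 188 161 138 118  99]
 [168 163 158 164 168 159 142 124  99  87]
 [166 157 142 136 136 131 122 105  77  69]
 [165 154 139 130 125 113  97  78  61  58]
 [166 156 138 128 120  99  71  55  51  55]]
[ 0.46098097 -0.04856942  0.194     ]
```

Call:
{"name": "carry_out", "arguments": {"commands": [{"tx": 0.05,"ty": 0.0018,"tz": -0.0006,"wx": 0.0006,"wy": 0,"wz": 0},{"tx": 0.12,"ty": 0.0018,"tz": -0.0006,"wx": 0.0006,"wy": 0,"wz": 0},{"tx": 0.19,"ty": 0.0018,"tz": -0.0006,"wx": 0.0006,"wy": 0,"wz": 0},{"tx": 0.25,"ty": 0.0018,"tz": -0.0006,"wx": 0.0006,"wy": 0,"wz": 0},{"tx": 0.25,"ty": 0.0018,"tz": -0.0006,"wx": 0.0006,"wy": 0,"wz": 0}]}}

```text
time_s: 5.45
position: [0.4451, -0.0696, 0.1488]
tool_rot: [-1.108, 1.567, 3.054]
contact_force: [-0.1, -0.2, -2.4]
gripper_width: 0.0155
```

```bash
python3 go.py .4465 -.0696 .123 -31.6
```

```text
t 5.45 pos [ 0.4451 -0.0696  0.1488] yaw -31.54 F [-0.1 -0.2 -2.4] w 0.0155 q7 -0.31
d [ 0.0861  0.0043 -0.0024] w [0.0002 0.0003 0.0006] mm 25.86184266952586 deg 0.24022417479378483
```

Call:
{"name": "carry_out", "arguments": {"commands": [{"tx": 0.03,"ty": 0.0043,"tz": -0.0024,"wx": 0,"wy": 0,"wz": 0.0006},{"tx": 0.06,"ty": 0.0043,"tz": -0.0024,"wx": 0,"wy": 0,"wz": 0.0006},{"tx": 0.086,"ty": 0.0043,"tz": -0.0024,"wx": 0,"wy": 0,"wz": 0.0006},{"tx": 0.086,"ty": 0.0043,"tz": -0.0024,"wx": 0,"wy": 0,"wz": 0.0006}]}}

```text
time_s: 5.85
position: [0.4463, -0.0696, 0.1223]
tool_rot: [-0.197, 1.568, -2.318]
contact_force: [-0.7, -0.8, -2.9]
gripper_width: 0.0155
```

```bash
python3 go.py .4465 -.0696 .112 -31.6
```

```text
t 5.85 pos [ 0.4463 -0.0696  0.1223] yaw -31.53 F [-0.7 -0.8 -2.9] w 0.0155 q7 -0.27
d [ 0.0344  0.0008 -0.0004] w [0.0002 0.0004 0.0001] mm 10.327768519229197 deg 0.15628283458996714
```

Call:
{"name": "carry_out", "arguments": {"commands": [{"tx": 0.02,"ty": 0.0008,"tz": -0.0004,"wx": 0,"wy": 0.0004,"wz": 0},{"tx": 0.035,"ty": 0.0008,"tz": -0.0004,"wx": 0,"wy": 0.0004,"wz": 0},{"tx": 0.05,"ty": 0.0008,"tz": -0.0004,"wx": 0,"wy": 0.0004,"wz": 0},{"tx": 0.062,"ty": 0.0008,"tz": -0.0004,"wx": 0,"wy": 0.0004,"wz": 0},{"tx": 0.062,"ty": 0.0008,"tz": -0.0004,"wx": 0,"wy": 0.0004,"wz": 0}], "grip": 0, "newtons": 55}}

```text
time_s: 6.35
position: [0.447, -0.0698, 0.1039]
tool_rot: [2.699, 1.57, 0.578]
contact_force: [-1.3, -0.3, 8.1]
gripper_width: 0.0156
```

```bash
python3 go.py .4465 -.0696 .1035 -111.6
```

```text
t 6.35 pos [ 0.447  -0.0698  0.1039] yaw -31.54 F [-1.3 -0.3  8.1] w 0.0156 q7 -0.24
d [ 0.0012 -0.0019  0.0003] w [ 2.224e-01 -1.000e-04  0.000e+00] mm 0.6862960018347888 deg 80.05676625145495
```

Call:
{"name": "carry_out", "arguments": {"commands": [{"tx": 0.0012,"ty": -0.0019,"tz": 0.0003,"wx": 0.015,"wy": 0,"wz": 0},{"tx": 0.0012,"ty": -0.0019,"tz": 0.0003,"wx": 0.03,"wy": 0,"wz": 0},{"tx": 0.0012,"ty": -0.0019,"tz": 0.0003,"wx": 0.045,"wy": 0,"wz": 0},{"tx": 0.0012,"ty": -0.0019,"tz": 0.0003,"wx": 0.06,"wy": 0,"wz": 0},{"tx": 0.0012,"ty": -0.0019,"tz": 0.0003,"wx": 0.075,"wy": 0,"wz": 0}]}}

```text
time_s: 6.85
position: [0.4468, -0.0693, 0.1039]
tool_rot: [-2.891, 1.569, 0.796]
contact_force: [-2.6, 1.7, 8.6]
gripper_width: 0.0158
```

```bash
python3 go.py .4465 -.0696 .1035 -111.6; python3 -c "
from h import *; print(r.state()['wrist_torque'])"
```

```text
t 6.85 pos [ 0.4468 -0.0693  0.1039] yaw -58.74 F [-2.6  1.7  8.6] w 0.0158 q7 -0.63
d [0.0012 0.0005 0.0013] w [ 0.1468 -0.0002  0.0002] mm 0.5494954296416028 deg 52.86181918621291
[0.3358921  0.93793327 0.14454977]
```

Call:
{"name": "carry_out", "arguments": {"commands": [{"tx": 0.0012,"ty": 0.0005,"tz": 0.0013,"wx": 0.018,"wy": 0,"wz": 0},{"tx": 0.0012,"ty": 0.0005,"tz": 0.0013,"wx": 0.036,"wy": 0,"wz": 0},{"tx": 0.0012,"ty": 0.0005,"tz": 0.0013,"wx": 0.054,"wy": 0,"wz": 0},{"tx": 0.0012,"ty": 0.0005,"tz": 0.0013,"wx": 0.072,"wy": 0,"wz": 0},{"tx": 0.0012,"ty": 0.0005,"tz": 0.0013,"wx": 0.09,"wy": 0,"wz": 0}]}}

```text
time_s: 7.35
position: [0.4466, -0.0689, 0.1038]
tool_rot: [-2.072, 1.568, 1.046]
contact_force: [-3.2, 3.4, 9.4]
gripper_width: 0.0156
```

```bash
python3 go.py .4465 -.0696 .1035 -111.6; python3 -c "
from h import *; print(r.state()['wrist_torque'])"
```

```text
t 7.35 pos [ 0.4466 -0.0689  0.1038] yaw -91.36 F [-3.2  3.4  9.4] w 0.0156 q7 -1.09
d [0.001  0.0022 0.0004] w [ 0.0562 -0.0002  0.0005] mm 0.7348609434433171 deg 20.240230482940813
[0.67237813 0.96640893 0.10941732]
```

Call:
{"name": "carry_out", "arguments": {"commands": [{"tx": 0.001,"ty": 0.001,"tz": 0.0004,"wx": 0.018,"wy": 0,"wz": 0},{"tx": 0.001,"ty": 0.001,"tz": 0.0004,"wx": 0.036,"wy": 0,"wz": 0},{"tx": 0.001,"ty": 0.001,"tz": 0.0004,"wx": 0.057,"wy": 0,"wz": 0},{"tx": 0.001,"ty": 0.001,"tz": 0.0004,"wx": 0.057,"wy": 0,"wz": 0},{"tx": 0.001,"ty": 0.001,"tz": 0.0004,"wx": 0.057,"wy": 0,"wz": 0}]}}

```text
time_s: 7.85
position: [0.4466, -0.0687, 0.1037]
tool_rot: [-1.613, 1.567, 1.147]
contact_force: [-3.5, 2.8, 7.6]
gripper_width: 0.0159
```

```bash
python3 go.py .4465 -.0696 .112 -111.6; python3 - <<'E'
from h import *
print(r.state()['wrist_torque'])
for n in('scene','top'):
  p,d=cams.grab_frame(n); cv2.imwrite(f'pics/{n}3.png',p)
  c=p[150:240,340:460] if n=='scene' else p[180:260,330:450]
  cv2.imwrite(f'pics/{n}3c.png',cv2.resize(c,None,fx=6,fy=6,interpolation=cv2.INTER_CUBIC))
E
```

```text
t 7.85 pos [ 0.4466 -0.0687  0.1037] yaw -111.88 F [-3.5  2.8  7.6] w 0.0159 q7 -1.37
d [-0.0276  0.0029 -0.0007] w [-0.0008 -0.      0.0006] mm 8.336704582063414 deg 0.35603588549952814
[ 0.68002308  0.92773742 -0.11856677]
```

View pics/scene3c.png

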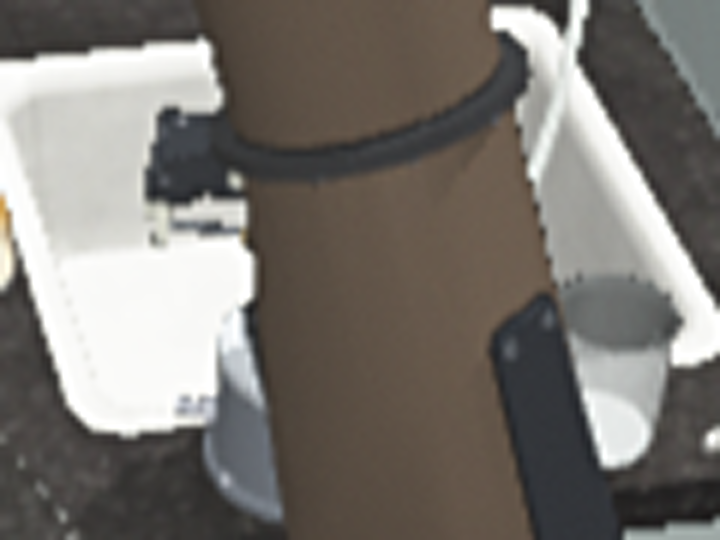

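The arm hides the socket, so I'm going by pose and force. Next I let the cartridge rise about 7 mm.

Call:
{"name": "carry_out", "arguments": {"commands": [{"tx": -0.008,"ty": 0.001,"tz": 0,"wx": 0,"wy": 0,"wz": 0},{"tx": -0.016,"ty": 0.001,"tz": 0,"wx": 0,"wy": 0,"wz": 0},{"tx": -0.024,"ty": 0.001,"tz": 0,"wx": 0,"wy": 0,"wz": 0},{"tx": -0.024,"ty": 0.001,"tz": 0,"wx": 0,"wy": 0,"wz": 0}]}}

```text
time_s: 8.35
position: [0.4466, -0.0687, 0.111]
tool_rot: [-1.615, 1.566, 1.145]
contact_force: [-2.4, 2.5, 7.2]
gripper_width: 0.0158
```

```bash
python3 go.py .4465 -.0696 .112 -111.6; python3 -c "
from h import *; print(r.state()['wrist_torque'])"
```

```text
t 8.35 pos [ 0.4466 -0.0687  0.111 ] yaw -111.85 F [-2.4  2.5  7.2] w 0.0158 q7 -1.38
d [-0.0032  0.003  -0.0009] w [-0.0007 -0.      0.0007] mm 1.3402713461362052 deg 0.3648476853051834
[ 0.49271499  0.80287213 -0.06537237]
```

Call:
{"name": "carry_out", "arguments": {"commands": [{"tx": 0,"ty": 0,"tz": 0,"wx": 0,"wy": 0,"wz": 0},{"tx": 0,"ty": 0,"tz": 0,"wx": 0,"wy": 0,"wz": 0},{"tx": 0,"ty": 0,"tz": 0,"wx": 0,"wy": 0,"wz": 0},{"tx": 0,"ty": 0,"tz": 0,"wx": 0,"wy": 0,"wz": 0},{"tx": 0,"ty": 0,"tz": 0,"wx": 0,"wy": 0,"wz": 0}], "grip": 0.8}}

```text
time_s: 8.85
position: [0.4466, -0.0687, 0.111]
tool_rot: [-1.627, 1.566, 1.133]
contact_force: [-0.0, -0.4, 0.6]
gripper_width: 0.0512
```

Call:
{"name": "carry_out", "arguments": {"commands": [{"tx": 0,"ty": 0,"tz": 0,"wx": 0,"wy": 0,"wz": 0},{"tx": 0,"ty": 0,"tz": 0,"wx": 0,"wy": 0,"wz": 0},{"tx": 0,"ty": 0,"tz": 0,"wx": 0,"wy": 0,"wz": 0},{"tx": 0,"ty": 0,"tz": 0,"wx": 0,"wy": 0,"wz": 0}]}}

```text
time_s: 9.25
position: [0.4467, -0.0687, 0.111]
tool_rot: [-1.638, 1.566, 1.122]
contact_force: [-0.0, 0.5, 0.3]
gripper_width: 0.0731
```

Next I raise the gripper 150 mm straight up, then move it clear to the left, toward world +y.

Call:
{"name": "carry_out", "arguments": {"commands": [{"tx": -0.1,"ty": 0,"tz": 0,"wx": 0,"wy": 0,"wz": 0},{"tx": -0.25,"ty": 0,"tz": 0,"wx": 0,"wy": 0,"wz": 0},{"tx": -0.4,"ty": 0,"tz": 0,"wx": 0,"wy": 0,"wz": 0},{"tx": -0.5,"ty": 0,"tz": 0,"wx": 0,"wy": 0,"wz": 0},{"tx": -0.5,"ty": 0,"tz": 0,"wx": 0,"wy": 0,"wz": 0}]}}

```text
time_s: 9.75
position: [0.4485, -0.0699, 0.2644]
tool_rot: [-2.15, 1.561, 0.611]
contact_force: [0.8, -0.8, -0.7]
gripper_width: 0.0733
```

```bash
python3 go.py .4 .25 .26 -60
```

```text
t 9.75 pos [ 0.4485 -0.0699  0.2644] yaw -111.84 F [ 0.8 -0.8 -0.7] w 0.0733 q7 -1.68
d [ 0.0194 -0.9295  0.5471] w [-0.144  -0.0014  0.0008] mm 323.60090786880824 deg 51.847467976613984
```

Call:
{"name": "carry_out", "arguments": {"commands": [{"tx": -0.05,"ty": -0.92,"tz": 0.54,"wx": -0.1,"wy": 0,"wz": 0},{"tx": -0.05,"ty": -0.92,"tz": 0.54,"wx": -0.1,"wy": 0,"wz": 0},{"tx": -0.05,"ty": -0.92,"tz": 0.54,"wx": -0.1,"wy": 0,"wz": 0},{"tx": -0.05,"ty": -0.92,"tz": 0.54,"wx": -0.1,"wy": 0,"wz": 0},{"tx": -0.05,"ty": -0.92,"tz": 0.54,"wx": -0.1,"wy": 0,"wz": 0}]}}

```text
time_s: 10.25
position: [0.4095, 0.1795, 0.2762]
tool_rot: [-2.664, 1.561, 0.73]
contact_force: [1.3, -0.9, 0.8]
gripper_width: 0.0737
```

```bash
python3 - <<'E'
from meas import *
for n in('scene','top'):
  p,d=cams.grab_frame(n); cv2.imwrite(f'pics/{n}4.png',p)
  c=p[150:240,340:460] if n=='scene' else p[180:260,350:470]
  cv2.imwrite(f'pics/{n}4c.png',cv2.resize(c,None,fx=6,fy=6,interpolation=cv2.INTER_CUBIC))
  if n=='top': print(d[215:230,384:400].round(3)[::2,::2]); np.save('top4.npy',d)
E
```

```text
[[1.131 1.105 1.104 1.085 1.083 1.084 1.058 1.057]
 [1.126 1.111 1.086 1.086 1.083 1.074 1.054 1.056]
 [1.14  1.092 1.086 1.087 1.084 1.061 1.054 1.054]
 [1.103 1.081 1.085 1.085 1.078 1.056 1.053 1.055]
 [1.12  1.085 1.084 1.081 1.064 1.059 1.054 1.053]
 [1.101 1.092 1.082 1.083 1.054 1.054 1.053 1.084]
 [1.103 1.115 1.085 1.066 1.055 1.058 1.052 1.08 ]
 [1.101 1.102 1.107 1.081 1.055 1.054 1.056 1.085]]
```

View pics/scene4c.png

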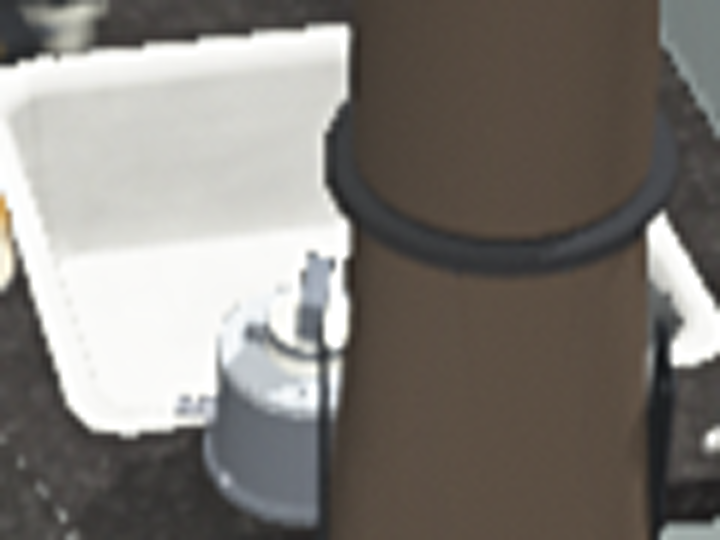

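View pics/top4c.png

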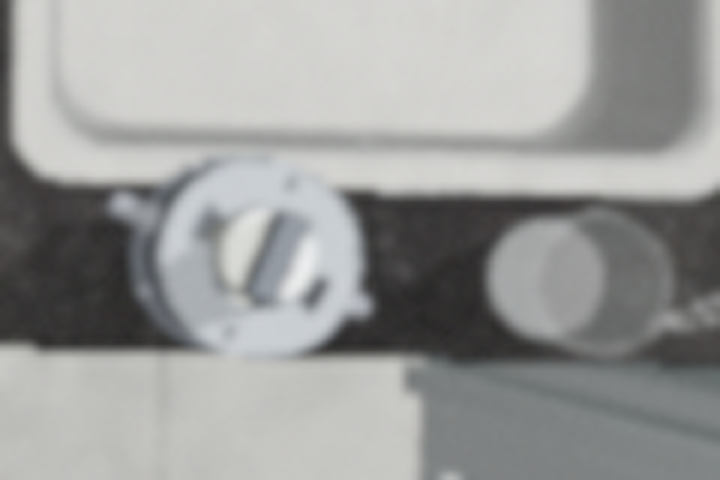

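```bash
python3 - <<'E'
from sock import *
p=cv2.imread('pics/top4.png'); q=p[214:234,388:404].astype(int)
g=p.mean(2)[214:234,388:404]; w=((g<175)&(g>110)).astype(np.uint8)
n,lab,st,ce=cv2.connectedComponentsWithStats(w); print(st[1:],ce[1:]); 
for k in range(1,n):
  if st[k,4]<30: continue
  c,th=mom((lab==k).astype(float),388,214); a=onz('top',*c,.136); e=onz('top',*(c+5*np.array([np.cos(th),np.sin(th)])),.136)-a; print(a,np.degrees(np.arctan2(e[1],e[0])))
d=np.load('top4.npy'); 
for u,v in((395,223),(396,221),(395,226),(397,218)): print(atd('top',u,v,np.median(d[v-1:v+2,u-1:u+2]))[2])
for u,v in((391,220),(389,222),(399,226)): print('body',atd('top',u,v,d[v,u])[2])
for u,v in((382,227),(407,215)): print('ring',atd('top',u,v,np.median(d[v-1:v+2,u-1:u+2]))[2])
q=cv2.imread('pics/top0.png')
sl=np.s_[192:230,220:262]; print(cv2.absdiff(p,q)[sl].max(), cv2.absdiff(p,q)[210:245,428:465].max(), cv2.absdiff(p,q)[140:175,322:355].max())
E
```

```text
[[  0   1  13  17 107]
 [  0   2   1   1   1]
 [ 12  12   4   6  16]] [[ 6.61682243  9.13084112]
 [ 0.          2.        ]
 [13.8125     14.875     ]]
[ 0.44572535 -0.06513342  0.136     ] -23.295814483711318
0.13658025379397332
0.13579106157285636
0.1362234743698414
0.13681429699935244
body 0.1055605881585846
body 0.10704766116719955
body 0.1072314133428538
ring 0.08743001773363868
ring 0.08690147680204907
17 5 5
```

View pics/top4.png

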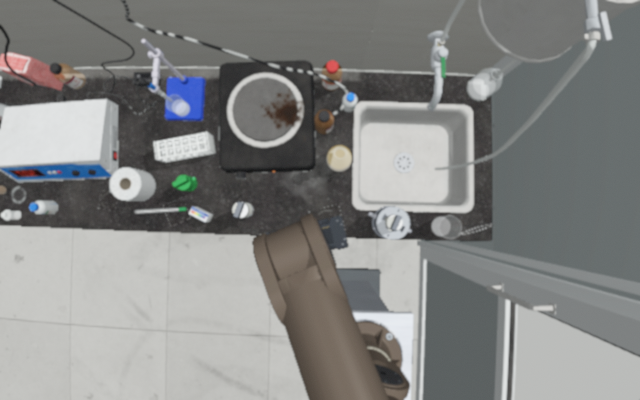

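```bash
python3 -c "
from h import *; print(r.state()['contact_force'],r.state()['time_s']); print(r.sign_off())"
```

```text
[-0.56358071 -0.57469457 -0.17279429] 10.35
the job is handed in; nothing more can be done
None
```

I fitted the lugged cartridge into the socket, let go of it and handed the job in at about 10.4 s. `sign_off` gives no verdict, so the checks below are my own.

I pinched the cartridge by its wing and set the lugs into the slots without contact. I pushed down to a nominal foot height of about 22.5 mm and turned it 80° clockwise. It then rose to about 30 mm with a spring push of about 7 N, and I released it and pulled the arm clear.

**Last checks (top view and state):**
- **Height:** the wing top is at 136 mm and the body top at about 106 mm, so the foot is at about 30 mm, which is the locked height.
- **Direction:** the wing measures about -23° against the socket's -21.6°. The entry slots are empty.
- **Bystanders:** the plain cartridge, beaker and flask show no change from the first picture.
- **Arm:** it stands clear, with contact force at noise level.

**Less certain:**
- **Centring:** the last reading of the wing centre came out about 4.5 mm to the side in y. I put this down to the mask taking in the grey side and shadow of the wing and hole, because a cartridge locked in the bore cannot be that far off. I did not measure it again.
- **Hidden view:** the arm blocked the scene camera during the turn, so I judged that step by pose and force alone.

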